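# Prop a splash shield open over the sample tray

### The arm

A 6-joint arm with a two-finger parallel gripper is mounted at the origin on the work surface. World frame = base frame: x ahead of the robot, y to its left, z up, the work surface at z = 0. Lengths are in mm, angles in rad, forces in N, time in s.
With the tool pointing down it reaches from about 350 to 875 mm from the base axis. Payload 4.2 kg.
Tool frame: the origin (TCP) lies at the very end of the fingers, on their centre line; the grasp point (between the pads) lies 19 mm behind it; z points along the fingers, y is the line along which they close (so a half turn about z gives the same grasp; the last joint's range is limited). The gripper opens to 85 mm and grips with 20 to 120 N. Pads are 22 mm wide; open, the fingers measure 114 mm over their backs; the gripper's body (76 mm by 85 mm) begins 54 mm behind the grasp point. The pads swing forward as they close: fully open they stand 13 mm farther back than shut.
Start: joints at [-1.086, 0.385, 0.008, 0, -1.194, -0.259], TCP at [139.946, -609.109, 231.312] pointing down, gripper open.
Joint ranges: [-3.14, 3.14], [-1.21, 2.06], [-1.07, 1.41], [-3.16, 2.05], [-2.99, -0.16], [-3.1, 3.1]. Speed limits (rad/s): [2.79, 2.79, 3.14, 3.14, 3.14, 3.14].

### API

Orientations are given as a unit quaternion [x, y, z, w].
In Python, from bench import arm gives the robot as it stands. The module is installed in compiled form; this text tells all that it offers.
- The arm moves only by the tool drive_tool, never from a script. Its argument "targets" is a list of rows, each a list of 5 numbers: the closure, from -1 (fully open) to 1 (shut), then the shift along the tool's x, y, z in mm, then the turn about the tool's z in degrees. In form: [[grip, tx, ty, tz, roll], ...]. A call has 1 to 12 rows; each row is the pose to reach, as a shift and turn from the pose commanded when the call began, along the tool's axes at that moment; what a row does not reach only later rows make up. A row lasts 1/10 s, in which the tool goes at most 50 mm and 8.59 degrees, less where a joint would pass 70% of its speed; a pose out of reach is approached as far as the arm can. A call with a gripper value outside its range is refused whole. The fingers move at their own pace and stop on an object; the grip force is fixed at half the most. Time passes only in rows, so rows that repeat a pose let the fingers close. It gives the time, the measured TCP pose, the force, the opening and the grip force at its end, in the units of the state.
- arm.read_state(): the state, without advancing time (a new reading comes with each control period).
- arm.get_image(name): name is "side" or "top" or "wrist"; returns the picture (420x560x3 uint8, blue, green, red); there is no depth.
- arm.camera_params(name): a dict with "fov_y" (degrees; the focal length in pixels is half the picture's height over the tangent of half this angle, whatever the lens; pixels are square), "cx", "cy" (the principal point, pixels), "rvec" (rotation vector, rad) and "tvec" (3), from world to camera coordinates, as OpenCV has them; the wrist camera has in their place "tool_from_camera" (4x4, takes a point from camera to tool coordinates, whose origin is the TCP and whose axes are the flange's). Camera axes: x right, y down, z forward; pixel columns grow to the right and rows downward; lengths in mm; the calibration is good to about 2 mm. A picture is of the moment at which its call begins: read the wrist's pose just before it. camera_params takes no time and is no camera call.
- arm.job_done(): hands the job in; it is judged then, once.
The state is a dict: "clock": time; "joints": joint angles; "joint_vel": joint speeds; "joint_efforts": joint torques, N m; "position": TCP position; "ee_rot": TCP orientation; "contact_force": force on the tool from outside, world axes, zero at the start; "wrist_torque": the same for the moment, N m; "gripper_width": finger opening in mm; "grasp_force": force on a finger pad.
Only numpy, scipy, OpenCV 4.12 (cv2) and the standard library are available. Lean on these libraries where they do the work, as an engineer would, in place of code of your own. Each camera call takes 0.05 s, during which the arm holds its last target. There are 200 camera calls.

### The job

Get the sample station ready for work by propping its clear splash shield half open on its prop bar. Swing the shield up and right back until it leans open by itself and let go of it, swing the prop bar up from the tray past upright until it stays against its stop by itself and let go of it, then take the shield again and lower it gently, without letting it drop, until it rests on the prop's tip. Leave the bottles, boxes, tubes and test cassettes where they are.

Things in the scene. Friction and masses are not known exactly. Their poses are not given: they have to be found in the camera images.
- station: the sample station, fixed to the table: a plain grey tray 300 mm (its x) by 260 mm (its y), floor 6 mm thick, rim 16 mm high, origin at the centre of its underside on the table. It carries the shield's hinge, 70 mm high along its -y side, and the foot of the prop bar. Two aluminium rests 66 mm high stand under the shield's corners at its (+-131, 90) mm
- shield (a joint): angle of the clear shield about its hinge (rad): 0 shut, lying level over the tray; it grows as the free (+y) side swings up; 1.57 upright; 1.92 stop, leaning 20 degrees past upright, where it stays by its own weight; let go below upright it falls. At rest on the raised prop it reads 0.49 to 0.65, by the prop's length. It weighs 0.28 to 0.56 kg and moves freely
- shield_hinge (a point): middle of the shield's hinge line, at (0, -110, 70) mm in the station's frame; the hinge runs along the station's x. Axes: x along the hinge, y along the pane from the hinge towards its free edge, z out of the pane's face (up when shut)
- shield_bar (a point): middle of the shield's pull bar, a level round steel bar 12 mm thick and 140 mm long, parallel to the hinge, 250 mm from the hinge in the plane of the pane and 40 mm beyond the pane's free edge (clear gap 34 mm), held at both ends. The pane is 280 mm along the hinge, 210 mm wide and 5 mm thick (frame 9 mm). Axes as for shield_hinge
- prop (a joint): angle of the prop bar about its foot (rad): 0 lying level in the tray below the shield, pointing to the station's +x; it grows as its tip swings up and over towards -x; 1.57 upright; 1.82 stop, 14 degrees past upright, where it stays by its own weight; let go before upright it falls back. It weighs 0.23 kg and moves freely
- prop_foot (a point): the prop's pivot, at (-30, 40, 35) mm in the station's frame; its axis lies along the station's y. It is held between two aluminium cheeks 26 mm long (13 mm to either side of the pivot along the station's x), 48 mm high, 38 mm over their outsides. Axes: x along the prop from foot to tip, y along the pivot. When lying, the prop's centre line is 35 mm above the table
- prop_collar (a point): end of the prop's dark steel tube (18 mm thick), on its axis 100 mm from the pivot. A bright rod 15 mm thick is telescoped into it and clamped tight; its round rubber tip is centred anywhere from 110 to 140 mm from the pivot, different each time and not measured, so the height at which the shield comes to rest must be seen or felt. Axes as for prop_foot
- cassette_a: bystander: white test cassette 72 x 22 x 6 mm lying in the tray, origin under its centre
- cassette_b: bystander: another test cassette lying in the tray
- cassette_c: bystander: a third test cassette, on the table to the robot's right
- spray_bottle: bystander: clear spray bottle 82 mm across, 255 mm high, origin under its centre
- sample_jar: bystander: jar 84 mm across, 140 mm high, origin under its centre
- gel_bottle: bystander: bottle 72 mm across, 170 mm high, origin under its centre
- tube_rack: bystander: white rack of capped tubes, 70 x 170 x 113 mm, origin under its centre
- glove_box: bystander: cardboard glove box 120 x 230 x 80 mm, origin under its centre

How it is judged (in metres and radians):
On the way, in this order (a step that is already met when the one before it is completed fails the run):
1. the shield leans fully back by itself, past upright, with the fingers touching nothing (value of joint shield above 1.8 rad and contact force between the fingers and anything else below 0.1 N), for 0.2 s.
2. the prop stands past upright against its stop by itself, the shield still back, with the fingers touching nothing (value of joint each of prop, shield above 1.7 rad and contact force between the fingers and anything else below 0.1 N), for 0.2 s.
At the end, for the whole second after the job is handed in: the prop stands past upright against its stop (joint above 1.7 rad) and the shield rests on its tip, still, at 0.44 to 0.70 rad, depending on its length (value of joint prop above 1.7 rad and value of joint shield between 0.44 and 0.7 rad and velocity of joint shield between -0.05 and 0.05 rad/s); the robot touches nothing.
It fails at once if the shield is let drop: it swings down faster than 2.5 rad/s (velocity of joint shield below -2.5 rad/s).
It fails at once if a bystander is moved more than 30 mm (distance of any of spray_bottle, sample_jar, gel_bottle, tube_rack, glove_box, cassette_a, cassette_b, cassette_c from where it was at the start of the episode above 0.03 m).
It also fails if it takes over 72 s, if anything falls off the work surface, if the arm or the gripper's body presses on something with over 40 N, if the wrist force passes 120 N, or if a joint passes its speed limit or range.

## Working session

There is one attempt and no reset: what is moved stays moved. The work goes in short steps, Python scripts to look and compute and a tool call to move; the robot and the scene stay as the last step left them, time stands still between calls to the robot, and variables do not carry over. Pictures are saved under pics/ and viewed, at most 10 in all, crops included, and the job is handed in when it is done.

Besides the shell and the picture viewer there is one more tool, called after "Request:" by a JSON object that holds its "api" and its "payload". drive_tool: Moves the arm, as the interface text tells. Its arguments: {"type":"object","properties":{"targets":{"type":"array","items":{"type":"array","items":{"type":"number"}}}},"required":["targets"]}

```bash
mkdir -p pics
python3 - <<'E'
from bench import arm
import cv2,numpy as np
for n in("side","top","wrist"):
    cv2.imwrite(f"pics/{n}0.png",arm.get_image(n)); print(n,{k:np.round(v,3).tolist() for k,v in arm.camera_params(n).items()})
print(arm.read_state())
E
```

```text
side {'fov_y': 43.423, 'cx': 273.416, 'cy': 208.032, 'rvec': [2.054, -0.759, 0.403], 'tvec': [-373.57, 222.283, 1365.442]}
top {'fov_y': 54.917, 'cx': 274.966, 'cy': 215.762, 'rvec': [2.174, -2.208, 0.063], 'tvec': [-16.001, 504.804, 1192.372]}
wrist {'fov_y': 63.617, 'cx': 276.84, 'cy': 208.684, 'tool_from_camera': [[-0.001, -0.965, -0.263, 67.88], [1.0, -0.001, -0.0, 0.658], [0.0, -0.263, 0.965, -143.774], [0.0, 0.0, 0.0, 1.0]]}
{'clock': 0.15, 'joints': array([-1.08641825e+00,  3.85421722e-01,  6.94822635e-03, -3.59366619e-04,
       -1.19399257e+00, -2.58580716e-01]), 'joint_vel': array([-0.00050721, -0.00355307,  0.00323595,  0.00233317,  0.00045043,
       -0.00098533]), 'joint_efforts': array([-7.09425458e-04, -3.92679334e+01,  1.88580465e+01,  4.18862075e+00,
       -3.42977633e-03,  1.27060591e-06]), 'position': array([ 139.83732619, -608.71191271,  230.44986366]), 'ee_rot': array([-1.12593122e-01,  9.93640812e-01,  8.38553600e-04, -1.47423283e-04]), 'contact_force': array([ 0.18465234, -0.11907947,  0.11339349]), 'wrist_torque': array([-0.03197887, -0.01382022,  0.01916632]), 'grasp_force': 0.0, 'gripper_width': 84.99725417705774}
```

View pics/side0.png

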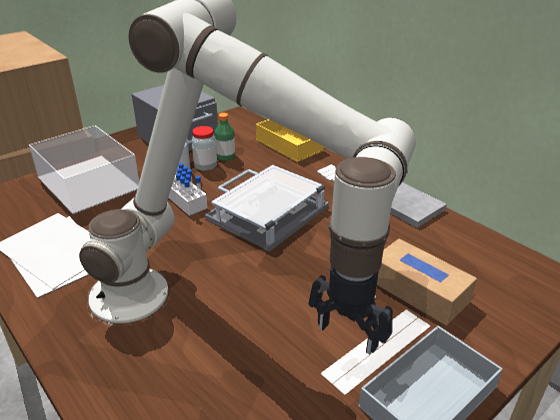

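View pics/top0.png

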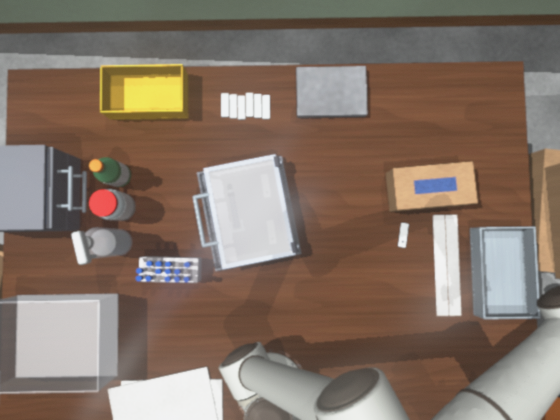

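The side view shows the station beyond the arm, with the pull bar facing left. In the top view the bar is near (201,220), the tray spans roughly (205–298, 155–270), and the hinge is on the right. I'll enlarge the top view to pick out corners.

Run:
```python
import cv2
a=cv2.imread("pics/top0.png")[140:285,180:320]
cv2.imwrite("pics/crop0.png",cv2.resize(a,None,fx=4,fy=4,interpolation=cv2.INTER_CUBIC))
```

```text
(no output)
```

View pics/crop0.png

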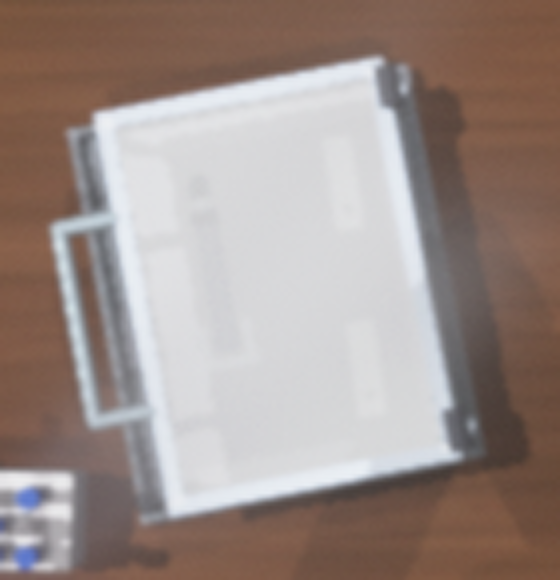

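The crop shows the bar ends at about (58,230) and (93,422), and the pane's free corners at (97,112) and (170,515). The prop lies from its foot at about (235,345) to a dark tip at about (198,185), and two cassettes sit on the hinge side.

```bash
cat > h.py <<'E'
import numpy as np,cv2
from bench import arm
from scipy.optimize import least_squares
from scipy.spatial.transform import Rotation as R
def cam(n):
    c=arm.camera_params(n); f=210/np.tan(np.radians(c['fov_y']/2))
    K=np.array([[f,0,c['cx']],[0,f,c['cy']],[0,0,1.]])
    if n!='wrist': return K,np.array(c['rvec']),np.array(c['tvec'])
    s=arm.read_state(); T=np.eye(4); T[:3,:3]=R.from_quat(s['ee_rot']).as_matrix(); T[:3,3]=s['position']
    M=np.linalg.inv(T@np.array(c['tool_from_camera'])); return K,cv2.Rodrigues(M[:3,:3])[0],M[:3,3]
def proj(n,P,C=None):
    K,r,t=C or cam(n); return cv2.projectPoints(np.float64(P).reshape(-1,3),r,t,K,None)[0].reshape(-1,2)
def W(p,P): # station->world, p=x,y,yaw
    P=np.float64(P).reshape(-1,3); c,s=np.cos(p[2]),np.sin(p[2])
    return np.c_[p[0]+c*P[:,0]-s*P[:,1],p[1]+s*P[:,0]+c*P[:,1],P[:,2]]
def S(th): return [0,-110+250*np.cos(th),70+250*np.sin(th)]
def to_tool(target,yaw=None):
    s=arm.read_state(); m=R.from_quat(s['ee_rot']).as_matrix()
    d=m.T@(np.array(target)-s['position']); ty=np.arctan2(m[1,1],m[0,1])
    out=[np.round(d,1)]
    if yaw is not None: # tool y along +-station y; positive roll about tool z(down) lowers ty
        e=(ty-(yaw+np.pi/2)+np.pi/2)%np.pi-np.pi/2; out.append(round(np.degrees(e),2))
    return out
E
python3 - <<'E'
from h import *
C=cam('top')
P=[[70,140,70],[-70,140,70],[140,100,72],[-140,100,72],[150,130,16],[-150,130,16],[150,-130,16],[-150,-130,16]]
q=np.array([[58,230],[93,422],[97,112],[170,515],[70,130],[147,522],[410,65],[482,455]])/4+[180,140]
f=lambda p:(proj('top',W(p,P),C)-q).ravel()
r=least_squares(f,[500,100,0]); p=r.x; print(p,np.round(r.fun.reshape(-1,2),1).tolist())
np.save('p.npy',p)
# tip
for L in(110,125,140): print(L,(proj('top',W(p,[-30+L,40,35]),C)-[180,140])*4)
print('bar',W(p,S(0)),'back',W(p,S(1.92)),'foot',W(p,[-30,40,35]))
b=W(p,S(0))[0]; print(to_tool(b+[0,0,200],p[2]))
E
```

```text
[5.14065269e+02 5.35789792e+01 1.76271527e-01] [[0.6, -0.5], [0.7, -0.3], [0.1, 2.4], [-0.3, -1.8], [-0.3, -0.2], [-1.4, 0.4], [-0.4, -0.3], [1.0, 0.4]]
110 [[200.82064876 194.09797417]]
125 [[197.07978876 174.25595646]]
140 [[193.3443765  154.44283433]]
bar [[489.51485437 191.40958962  70.        ]] back [[ 548.35472949 -138.92845614  304.91136842]] foot [[477.51573383  87.69835056  35.        ]]
[array([-519.8,  701.7,  -38.4]), np.float64(2.83)]
```

Request:
{"api": "drive_tool", "payload": {"targets": [[-1, -383, 281, -40, 2.8], [-1, -383, 281, -40, 2.8], [-1, -383, 281, -40, 2.8], [-1, -383, 281, -40, 2.8], [-1, -383, 281, -40, 2.8], [-1, -383, 281, -40, 2.8], [-1, -383, 281, -40, 2.8], [-1, -383, 281, -40, 2.8], [-1, -383, 281, -40, 2.8], [-1, -383, 281, -40, 2.8], [-1, -383, 281, -40, 2.8]]}}

```text
clock: 1.25
position: [452.3, -247.1, 271.3]
ee_rot: [-0.091, 0.996, 0.0, 0.0]
contact_force: [-0.3, 0.2, -0.4]
gripper_width: 85.3
grasp_force: 0.0
```

Run:
```python
from h import *
p=np.load('p.npy');b=W(p,S(0))[0]; print(to_tool(b+[0,0,150],p[2]))
```

```text
[array([-115.7,  424.6,   51.4]), np.float64(0.3)]
```

Request:
{"api": "drive_tool", "payload": {"targets": [[-1, -116, 424, 51, 0.3], [-1, -116, 424, 51, 0.3], [-1, -116, 424, 51, 0.3], [-1, -116, 424, 51, 0.3], [-1, -116, 424, 51, 0.3], [-1, -116, 424, 51, 0.3], [-1, -116, 424, 51, 0.3], [-1, -116, 424, 51, 0.3], [-1, -116, 424, 51, 0.3], [-1, -116, 424, 51, 0.3], [-1, -116, 424, 51, 0.3]]}}

```text
clock: 2.35
position: [489.5, 188.4, 219.6]
ee_rot: [-0.086, 0.996, -0.0, -0.001]
contact_force: [-0.3, -1.2, -0.2]
gripper_width: 85.1
grasp_force: 0.0
```

Run:
```python
from h import *
p=np.load('p.npy');b=W(p,S(0))[0]; print(to_tool(b,p[2]))
C=cam('wrist'); im=arm.get_image('wrist')
u=proj('wrist',W(p,[[70,140,70],[0,140,70],[-70,140,70],[140,100,72],[-140,100,72],[20,40,35]]),C); print(u.round(1).tolist())
for a in u: cv2.circle(im,tuple(int(v) for v in a),3,(0,0,255),1)
cv2.imwrite('pics/w1.png',im)
```

```text
[array([ -0.8,   3.1, 149.6]), np.float64(-0.2)]
[[279.9, 268.7], [279.7, 196.3], [279.6, 114.6], [239.7, 334.5], [227.8, 21.2], [180.0, 208.3]]
```

View pics/w1.png

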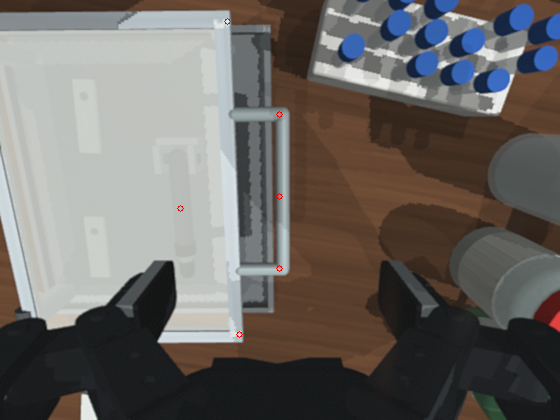

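The bar is at column ~284 and the projection at 280, so the bar sits about 4 mm further out along tool y. I'll correct for that, half-close the fingers and descend.

Request:
{"api": "drive_tool", "payload": {"targets": [[0.27, -1, 6, 20, 0], [0.27, -1, 6, 60, 0], [0.27, -1, 6, 100, 0], [0.27, -1, 6, 130, 0], [0.27, -1, 6, 150, 0], [0.27, -1, 6, 160, 0], [0.27, -1, 6, 160, 0], [0.27, -1, 6, 160, 0]]}}

```text
clock: 3.2
position: [490.7, 194.2, 61.4]
ee_rot: [-0.085, 0.996, 0.0, 0.001]
contact_force: [0.0, 0.2, 0.3]
gripper_width: 30.9
grasp_force: 0.0
```

Run:
```python
from h import *
cv2.imwrite('pics/w2.png',arm.get_image('wrist'))
```

```text
(no output)
```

View pics/w2.png

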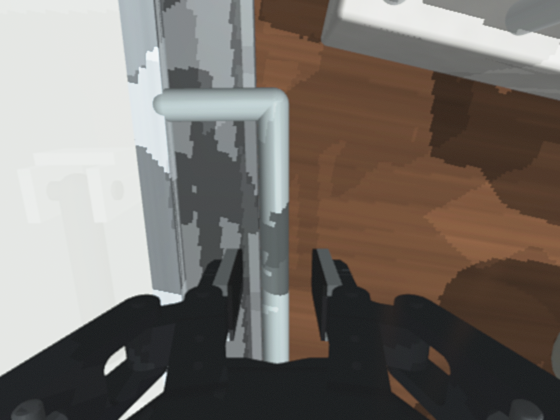

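The bar, at about column 273, sits between the fingers (240 and 315). I'll close on it.

Request:
{"api": "drive_tool", "payload": {"targets": [[0.6, 0, -1, 3, 0], [1, 0, -1, 3, 0], [1, 0, -1, 3, 0], [1, 0, -1, 3, 0], [1, 0, -1, 3, 0], [1, 0, -1, 3, 0]]}}

```text
clock: 3.85
position: [490.6, 193.2, 58.2]
ee_rot: [-0.086, 0.996, -0.0, 0.001]
contact_force: [1.8, -4.6, 6.4]
gripper_width: 9.6
grasp_force: 58.9
```

Run:
```python
from h import *
p=np.load('p.npy'); s=arm.read_state(); m=R.from_quat(s['ee_rot']).as_matrix(); print(s['position'],s['gripper_width'],s['contact_force'])
# calibrate station pos from the held bar (station y only, shield shut)
d=s['position']-W(p,S(0))[0]; ey=np.array([-np.sin(p[2]),np.cos(p[2])]); off=d[:2]@ey; print('off y',off)
p[:2]+=off*ey; np.save('p.npy',p); print(p)
def arc(ths):
    for th in ths:
        D=np.array([0,250*(np.cos(th)-np.cos(ths[0])),250*(np.sin(th)-np.sin(ths[0]))])
        w=W([0,0,p[2]],D)[0]; print(round(th,2),np.round(m.T@w).tolist())
arc(np.linspace(0,1.95,27))
```

```text
[490.59292431 193.1841015   58.23300012] 9.624234373154632 [ 1.8297234  -4.6266616   6.36264826]
off y 1.557964233488266
[5.13792064e+02 5.51128018e+01 1.76271527e-01]
0.0 [0.0, 0.0, 0.0]
0.08 [-0.0, -1.0, -19.0]
0.15 [-0.0, -3.0, -37.0]
0.22 [-0.0, -6.0, -56.0]
0.3 [-0.0, -11.0, -74.0]
0.38 [-0.0, -17.0, -92.0]
0.45 [-0.0, -25.0, -109.0]
0.52 [-0.0, -34.0, -125.0]
0.6 [-0.0, -44.0, -141.0]
0.68 [-0.0, -55.0, -156.0]
0.75 [-0.0, -67.0, -170.0]
0.82 [-1.0, -80.0, -184.0]
0.9 [-1.0, -95.0, -196.0]
0.98 [-1.0, -110.0, -207.0]
1.05 [-1.0, -126.0, -217.0]
1.12 [-1.0, -142.0, -226.0]
1.2 [-1.0, -159.0, -233.0]
1.27 [-1.0, -177.0, -239.0]
1.35 [-1.0, -195.0, -244.0]
1.42 [-1.0, -214.0, -247.0]
1.5 [-1.0, -232.0, -249.0]
1.58 [-1.0, -251.0, -250.0]
1.65 [-1.0, -270.0, -249.0]
1.72 [-1.0, -288.0, -247.0]
1.8 [-1.0, -307.0, -243.0]
1.88 [-2.0, -325.0, -238.0]
1.95 [-2.0, -343.0, -232.0]
```

Request:
{"api": "drive_tool", "payload": {"targets": [[0.4, 0, 0, 0, 0], [0.4, 0, 0, 3, 0], [0.4, 0, 0, 6, 0], [1, 0, 0, 6, 0], [1, 0, 0, 6, 0], [1, 0, 0, 6, 0], [1, 0, 0, 6, 0]]}}

```text
clock: 4.55
position: [489.5, 192.9, 50.9]
ee_rot: [-0.086, 0.996, -0.0, -0.001]
contact_force: [-0.0, -1.7, -2.3]
gripper_width: 10.1
grasp_force: 58.4
```

Request:
{"api": "drive_tool", "payload": {"targets": [[1, 0, 0, -10, 0], [1, 0, -2, -28, 0], [1, 0, -5, -46, 0], [1, 0, -9, -65, 0], [1, 0, -14, -83, 0], [1, 0, -20, -100, 0], [1, 0, -29, -117, 0], [1, 0, -38, -133, 0], [1, 0, -49, -149, 0], [1, 0, -60, -162, 0], [1, 0, -67, -170, 0], [1, 0, -67, -170, 0]]}}

```text
clock: 5.75
position: [501.4, 128.3, 223.4]
ee_rot: [-0.085, 0.996, 0.002, 0.001]
contact_force: [-4.7, 6.5, 3.1]
gripper_width: 9.9
grasp_force: 59.2
```

Request:
{"api": "drive_tool", "payload": {"targets": [[1, 0, -13, -14, 0], [1, 0, -28, -26, 0], [1, 0, -43, -37, 0], [1, 0, -59, -47, 0], [1, 0, -75, -56, 0], [1, 0, -92, -63, 0], [1, 0, -110, -69, 0], [1, 0, -128, -74, 0], [1, 0, -147, -77, 0], [1, 0, -165, -79, 0], [1, 0, -165, -79, 0]]}}

```text
clock: 6.85
position: [531.5, -36.4, 304.4]
ee_rot: [-0.085, 0.996, -0.0, 0.004]
contact_force: [-2.4, 2.3, 11.3]
gripper_width: 9.7
grasp_force: 63.3
```

Run:
```python
from h import *
p=np.load('p.npy')
for th in (1.5,1.88,1.92): print(th,to_tool(W(p,S(th))[0]-[0,0,19],p[2]))
cv2.imwrite('pics/s3.png',arm.get_image('side'))
```

```text
1.5 [array([1.5, 0.8, 4. ]), np.float64(-0.33)]
1.88 [array([  1. , -92.9,  15.4]), np.float64(-0.33)]
1.92 [array([   1. , -102.4,   18.6]), np.float64(-0.33)]
```

View pics/s3.png

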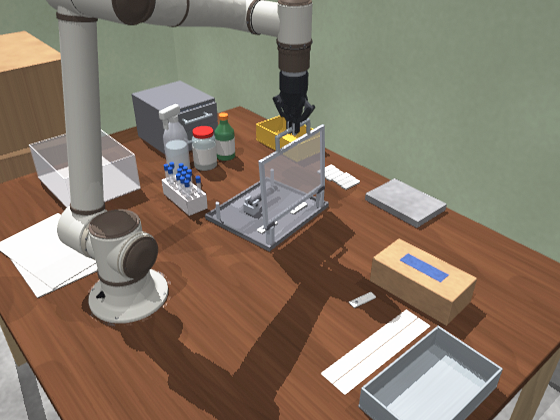

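The shield is nearly upright in the grip, at about (295,180). I'll take it to ~1.88 and let go.

Request:
{"api": "drive_tool", "payload": {"targets": [[1, 0, -19, 0, 0], [1, 0, -38, 2, 0], [1, 0, -56, 5, 0], [1, 0, -75, 9, 0], [1, 0, -92, 13, 0], [1, 0, -95, 14, 0], [1, 0, -95, 14, 0], [0.6, 0, -95, 14, 0], [0.3, 0, -95, 14, 0], [0.3, 0, -95, 14, 0], [0.3, 0, -95, -10, 0], [0.3, 0, -95, -40, 0]]}}

```text
clock: 8.1
position: [544.7, -128.4, 338.8]
ee_rot: [-0.086, 0.996, 0.0, -0.003]
contact_force: [0.7, 0.5, -0.1]
gripper_width: 30.1
grasp_force: 0.0
```

Request:
{"api": "drive_tool", "payload": {"targets": [[0.3, 0, 0, -40, 0], [0.3, 0, 0, -40, 0], [0.3, 0, 0, -40, 0], [0.3, 0, 0, -40, 0]]}}

```text
clock: 8.5
position: [545.3, -128.4, 378.8]
ee_rot: [-0.086, 0.996, 0.0, -0.001]
contact_force: [-0.7, 0.3, -0.1]
gripper_width: 30.0
grasp_force: 0.0
```

Run:
```python
from h import *
p=np.load('p.npy')
t=W(p,[68,40,35])[0]; print(to_tool(t+[0,0,305],p[2]),t)
C=cam('wrist'); im=arm.get_image('wrist')
cv2.imwrite('pics/w4.png',im)
```

```text
[array([-68.3, 226.5,  38.9]), np.float64(-0.25)] [573.72395633 106.41746319  35.        ]
```

View pics/w4.png

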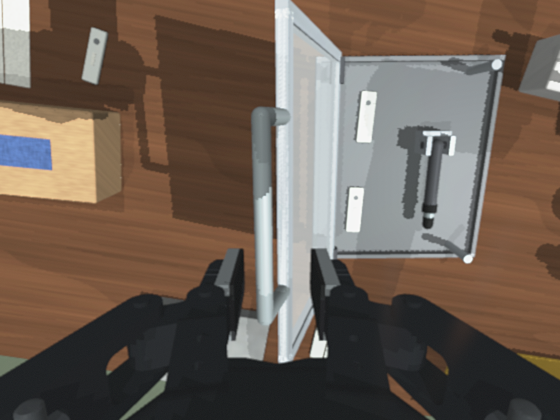

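The shield leans back, with its bar at column ~263. The prop is clearly visible with its foot at (437,145), collar ring at (430,208) and tip at (428,222).

Run:
```python
from h import *
p=np.load('p.npy'); C=cam('wrist')
print(proj('wrist',W(p,[[-30,40,35],[70,40,35],[80,40,35],[90,40,35],[100,40,35],[150,130,16],[131,90,66],[-131,90,66]]),C).round(1).tolist())
print('bar1.92',proj('wrist',W(p,S(1.92)),C))
```

```text
[[435.5, 144.7], [427.7, 212.5], [427.0, 218.9], [426.3, 225.3], [425.5, 231.5], [473.0, 256.8], [466.6, 258.5], [496.0, 64.7]]
bar1.92 [[262.29062197 223.04887524]]
```

Request:
{"api": "drive_tool", "payload": {"targets": [[0, -20, 50, 0, 0], [0, -40, 100, 0, 0], [0, -68, 150, 0, 0], [0, -68, 200, 10, 0], [0, -68, 226, 40, 0], [0, -68, 226, 90, 0], [0, -68, 226, 140, 0], [0, -68, 226, 190, 0], [0, -68, 226, 230, 0], [0, -68, 226, 230, 0], [0, -68, 226, 230, 0]]}}

```text
clock: 9.65
position: [574.5, 105.3, 150.3]
ee_rot: [-0.086, 0.996, -0.001, -0.001]
contact_force: [0.6, 0.3, 0.5]
gripper_width: 42.1
grasp_force: 0.0
```

Run:
```python
from h import *
p=np.load('p.npy'); C=cam('wrist'); im=arm.get_image('wrist')
P=W(p,[[-30,40,35],[68,40,35],[78,40,35],[88,40,35],[98,40,35]])
u=proj('wrist',P,C);print(u.round(1).tolist())
for a in u: cv2.circle(im,tuple(int(v) for v in a),3,(0,0,255),1)
cv2.imwrite('pics/w5.png',im); print(to_tool(P[1],p[2]))
```

```text
[[277.4, 72.0], [278.0, 204.7], [278.0, 216.8], [278.1, 228.7], [278.1, 240.4]]
[array([  2.1,   1. , 117.1]), np.float64(-0.22)]
```

View pics/w5.png

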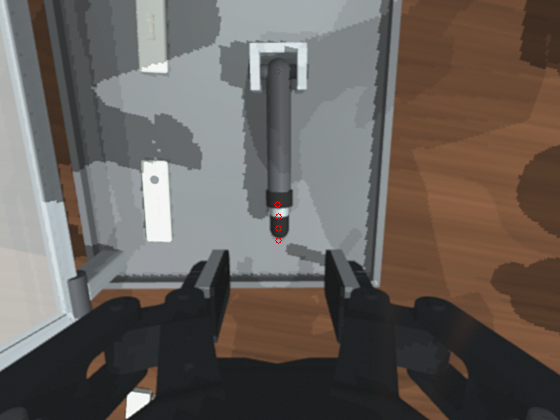

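The prop's centre line is at column ~278, centred between the fingers, and the tip ends at row ~240, which puts its centre at r≈118. I'll descend and grip near the collar.

Request:
{"api": "drive_tool", "payload": {"targets": [[0, 6, 1, 45, 0], [0, 6, 1, 85, 0], [0, 6, 1, 115, 0], [0, 6, 1, 128, 0], [0, 6, 1, 128, 0], [0.5, 6, 1, 128, 0], [1, 6, 1, 128, 0], [1, 6, 1, 128, 0], [1, 6, 1, 128, 0], [1, 6, 1, 128, 0]]}}

```text
clock: 10.7
position: [570.1, 106.0, 24.9]
ee_rot: [-0.086, 0.996, 0.0, 0.003]
contact_force: [0.7, -1.0, 7.3]
gripper_width: 15.4
grasp_force: 58.4
```

Run:
```python
from h import *
p=np.load('p.npy'); s=arm.read_state(); m=R.from_quat(s['ee_rot']).as_matrix()
f=W(p,[-30,40,35])[0]; d=s['position']-f; r=np.hypot(d[0],d[1]); print(r,s['position'],to_tool(W(p,[64,40,20])[0],p[2]))
for th in np.linspace(0,1.85,24):
    print(round(th,2),np.round(m.T@W([0,0,p[2]],[r*(np.cos(th)-1),0,r*np.sin(th)])[0]).tolist())
```

```text
94.3907072445454 [570.13678117 105.97324658  24.93643488] [array([ 0.4, -0.2,  4.9]), np.float64(-0.2)]
0.0 [0.0, 0.0, 0.0]
0.08 [0.0, 0.0, -8.0]
0.16 [1.0, 0.0, -15.0]
0.24 [3.0, 0.0, -23.0]
0.32 [5.0, -0.0, -30.0]
0.4 [7.0, -0.0, -37.0]
0.48 [11.0, -0.0, -44.0]
0.56 [14.0, -0.0, -50.0]
0.64 [19.0, -0.0, -57.0]
0.72 [23.0, -0.0, -63.0]
0.8 [29.0, -0.0, -68.0]
0.88 [34.0, -0.0, -73.0]
0.97 [40.0, -0.0, -78.0]
1.05 [47.0, -0.0, -82.0]
1.13 [53.0, -0.0, -85.0]
1.21 [60.0, -0.0, -89.0]
1.29 [67.0, -0.0, -91.0]
1.37 [75.0, -0.0, -93.0]
1.45 [82.0, -0.0, -94.0]
1.53 [90.0, -0.0, -95.0]
1.61 [97.0, -0.0, -95.0]
1.69 [105.0, -0.0, -94.0]
1.77 [113.0, -0.0, -93.0]
1.85 [120.0, -0.0, -91.0]
```

Request:
{"api": "drive_tool", "payload": {"targets": [[0.3, 0, 0, 0, 0], [0.3, 0, 0, 2, 0], [0.3, 0, 0, 4, 0], [1, 0, 0, 4, 0], [1, 0, 0, 4, 0], [1, 0, 0, 4, 0], [1, 0, 0, 4, 0]]}}

```text
clock: 11.4
position: [567.6, 105.5, 17.9]
ee_rot: [-0.086, 0.996, -0.0, -0.001]
contact_force: [-1.6, 0.7, -0.5]
gripper_width: 16.0
grasp_force: 58.4
```

Request:
{"api": "drive_tool", "payload": {"targets": [[1, 0, 0, -8, 0], [1, 1, 0, -15, 0], [1, 3, 0, -23, 0], [1, 5, 0, -30, 0], [1, 7, 0, -37, 0], [1, 11, 0, -44, 0], [1, 14, 0, -50, 0], [1, 19, 0, -57, 0], [1, 23, 0, -63, 0], [1, 29, 0, -68, 0], [1, 34, 0, -73, 0], [1, 34, 0, -73, 0]]}}

```text
clock: 12.6
position: [530.5, 98.6, 90.2]
ee_rot: [-0.086, 0.996, -0.001, -0.004]
contact_force: [-6.5, 2.8, -11.9]
gripper_width: 15.5
grasp_force: 59.1
```

Request:
{"api": "drive_tool", "payload": {"targets": [[1, 6, 0, -4, 0], [1, 13, 0, -8, 0], [1, 19, 0, -11, 0], [1, 26, 0, -14, 0], [1, 33, 0, -16, 0], [1, 41, 0, -18, 0], [1, 48, 0, -19, 0], [1, 56, 0, -20, 0], [1, 63, 0, -20, 0], [1, 71, 0, -19, 0], [1, 78, 0, -18, 0], [1, 80, 0, -18, 0]]}}

```text
clock: 13.8
position: [455.2, 85.8, 109.6]
ee_rot: [-0.086, 0.996, 0.0, 0.0]
contact_force: [-0.2, 0.8, -0.6]
gripper_width: -0.3
grasp_force: 0.0
```

Run:
```python
from h import *
p=np.load('p.npy'); s=arm.read_state()
d=s['position']+[0,0,17]-W(p,[-30,40,35])[0]; print(np.arctan2(d[2],d[:2]@[np.cos(p[2]),np.sin(p[2])]),np.linalg.norm(d),s['contact_force'])
cv2.imwrite('pics/s6.png',arm.get_image('side')[120:270,180:350].repeat(4,0).repeat(4,1))
```

```text
1.8095269179821651 94.26404837521176 [-0.17123094  0.78675319 -0.62274679]
```

View pics/s6.png

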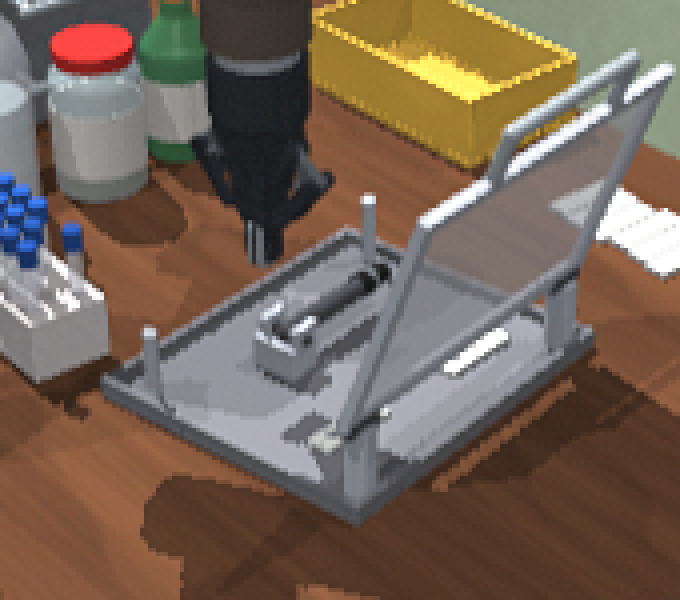

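The grip slipped: the fingers are empty and the prop is lying back in the tray, with the shield still back. I'll retry with a deeper grip and watch it in shorter stages.

Run:
```python
from h import *
p=np.load('p.npy')
print(to_tool(W(p,[64,40,14])[0],p[2]))
```

```text
[array([-116.2,    0. ,   95.6]), np.float64(-0.24)]
```

Request:
{"api": "drive_tool", "payload": {"targets": [[0, -10, 0, -5, 0], [0, -55, 0, -5, 0], [0, -100, 0, 10, 0], [0, -116, 0, 40, 0], [0, -116, 0, 75, 0], [0, -116, 0, 93, 0], [0, -116, 0, 94, 0], [0, -116, 0, 94, 0], [1, -116, 0, 94, 0], [1, -116, 0, 94, 0], [1, -116, 0, 94, 0], [1, -116, 0, 94, 0]]}}

```text
clock: 15.05
position: [571.4, 106.2, 17.1]
ee_rot: [-0.086, 0.996, 0.0, 0.002]
contact_force: [-0.0, -0.9, 6.1]
gripper_width: 15.2
grasp_force: 58.5
```

Request:
{"api": "drive_tool", "payload": {"targets": [[1, 0, 0, -8, 0], [1, 1, 0, -15, 0], [1, 3, 0, -23, 0], [1, 5, 0, -30, 0], [1, 7, 0, -37, 0], [1, 7, 0, -37, 0]]}}

```text
clock: 15.65
position: [558.4, 103.7, 51.3]
ee_rot: [-0.086, 0.996, -0.001, -0.005]
contact_force: [-5.6, 2.2, -5.5]
gripper_width: 15.8
grasp_force: 70.5
```

Request:
{"api": "drive_tool", "payload": {"targets": [[1, 4, 0, 1, 0], [1, 4, 0, 1, 0]]}}

```text
clock: 15.85
position: [558.3, 103.7, 51.5]
ee_rot: [-0.087, 0.996, -0.0, -0.001]
contact_force: [-2.0, 0.7, -3.2]
gripper_width: 15.3
grasp_force: 70.7
```

Run:
```python
from h import *
p=np.load('p.npy'); s=arm.read_state()
d=s['position']+[0,0,18]-W(p,[-30,40,35])[0]; print(np.arctan2(d[2],d[:2]@[np.cos(p[2]),np.sin(p[2])]),np.linalg.norm(d),s['contact_force'],s['wrist_torque'],s['position'],s['gripper_width'])
```

```text
0.39624958730388804 89.29737021363678 [-1.96613579  0.66609483 -3.20832156] [0.36307078 0.36495664 0.70485588] [558.33359892 103.73736664  51.46531703] 15.326277224962926
```

Request:
{"api": "drive_tool", "payload": {"targets": [[1, 4, 0, -8, 0], [1, 9, 0, -16, 0], [1, 14, 0, -23, 0], [1, 20, 0, -29, 0], [1, 20, 0, -29, 0]]}}

```text
clock: 16.35
position: [530.3, 98.6, 77.2]
ee_rot: [-0.082, 0.997, -0.001, -0.01]
contact_force: [-11.9, 5.4, -9.5]
gripper_width: 15.2
grasp_force: 58.8
```

```bash
cat > st.py <<'E'
from h import *
p=np.load('p.npy'); s=arm.read_state()
d=s['position']+[0,0,18]-W(p,[-30,40,35])[0]; x=d[:2]@[np.cos(p[2]),np.sin(p[2])]; th=np.arctan2(d[2],x); f=s['contact_force']; fx=f[:2]@[np.cos(p[2]),np.sin(p[2])]
print('th',th,'r',np.linalg.norm(d),'rad F',fx*np.cos(th)+f[2]*np.sin(th),'tan F',-fx*np.sin(th)+f[2]*np.cos(th),s['wrist_torque'],s['gripper_width'])
E
python3 st.py
```

```text
th 0.8403108666524519 r 80.77242158557388 rad F -14.292546196379895 tan F 1.6875359058171107 [ 1.24691074  3.5473427  -0.55057871] 15.240491035946263
```

The grip resists the prop rotating in the pads. I'll try a lighter closure and see whether the grip force drops.

Request:
{"api": "drive_tool", "payload": {"targets": [[0.68, 0, 0, 0, 0], [0.68, 0, 0, 0, 0]]}}

```text
clock: 16.55
position: [530.7, 98.7, 76.8]
ee_rot: [-0.082, 0.997, -0.001, -0.01]
contact_force: [-11.9, 4.8, -7.5]
gripper_width: 15.1
grasp_force: 58.8
```

```bash
python3 st.py
```

```text
th 0.8338672183032502 r 80.70610778140025 rad F -12.828791437623595 tan F 3.04923394802542 [ 1.32473949  3.6299661  -0.54756487] 15.105906473229437
```

Request:
{"api": "drive_tool", "payload": {"targets": [[1, 3, 0, 3, 0], [1, 5, 0, 6, 0], [1, 5, 0, 6, 0]]}}

```text
clock: 16.85
position: [533.6, 99.2, 74.8]
ee_rot: [-0.086, 0.996, -0.0, -0.001]
contact_force: [-4.6, 1.4, -0.4]
gripper_width: 15.4
grasp_force: 62.7
```

```bash
python3 st.py
python3 - <<'E'
from h import *
cv2.imwrite('pics/w7.png',arm.get_image('wrist')); im=arm.get_image('side')[120:270,180:320]
a=cv2.resize(im,(420,450),interpolation=cv2.INTER_CUBIC); b=cv2.resize(cv2.imread('pics/w7.png')[150:400,190:370],(324,450))
cv2.imwrite('pics/both.png',np.hstack([a,b]))
E
```

```text
th 0.7901887857834202 r 81.36642120386698 rad F -3.302946295983232 tan F 2.7763288589591 [0.15792451 1.73084174 0.50573742] 15.416620402156036
```

View pics/both.png

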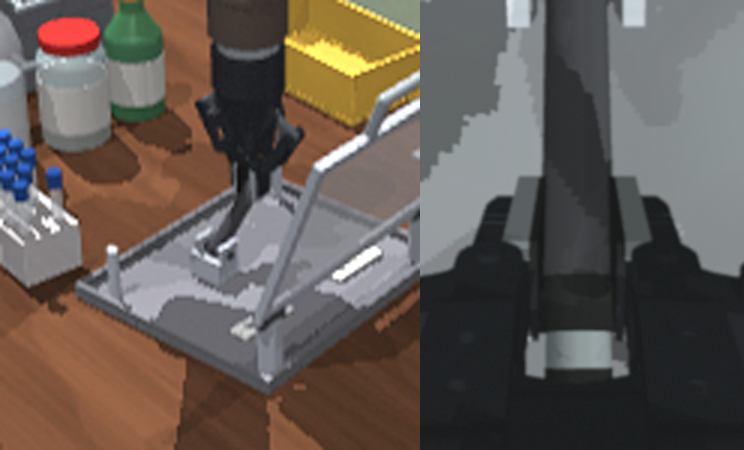

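The picture shows the prop at about 45–50°, still held between the pads with the collar at the pads' lower part. I'll continue along a smaller arc in short stages.

Request:
{"api": "drive_tool", "payload": {"targets": [[1, 7, 0, -5, 0], [1, 14, 0, -9, 0], [1, 21, 0, -13, 0], [1, 21, 0, -13, 0]]}}

```text
clock: 17.35
position: [512.7, 95.8, 87.8]
ee_rot: [-0.085, 0.996, 0.0, 0.0]
contact_force: [0.2, 0.0, -0.3]
gripper_width: 0.5
grasp_force: 0.0
```

```bash
python3 st.py
```

```text
th 1.0995977270882316 r 79.5013996916756 rad F -0.21758235814816818 tan F -0.30664400734301533 [ 0.00214353 -0.05784969 -0.04509957] 0.4531347842268701
```

It slipped again near 1.0 rad. The cylinder twists badly in the flat pads, so this time I'll grip the round rubber tip (r≈117), which can pivot freely.

Run:
```python
from h import *
p=np.load('p.npy')
print(to_tool(W(p,[87,40,14])[0],p[2]))
for th in np.arange(0,1.86,.1): print(round(th,2),round(117*(1-np.cos(th)),1),round(-117*np.sin(th),1))
```

```text
[array([-80.9,   0.2,  73.9]), np.float64(-0.35)]
0.0 0.0 -0.0
0.1 0.6 -11.7
0.2 2.3 -23.2
0.3 5.2 -34.6
0.4 9.2 -45.6
0.5 14.3 -56.1
0.6 20.4 -66.1
0.7 27.5 -75.4
0.8 35.5 -83.9
0.9 44.3 -91.6
1.0 53.8 -98.5
1.1 63.9 -104.3
1.2 74.6 -109.0
1.3 85.7 -112.7
1.4 97.1 -115.3
1.5 108.7 -116.7
1.6 120.4 -117.0
1.7 132.1 -116.0
1.8 143.6 -113.9
```

Request:
{"api": "drive_tool", "payload": {"targets": [[0, -5, 0, -20, 0], [0, -40, 0, -20, 0], [0, -81, 0, -10, 0], [0, -81, 0, 30, 0], [0, -81, 0, 60, 0], [0, -81, 0, 72, 0], [0, -81, 0, 72, 0], [0, -81, 0, 72, 0], [1, -81, 0, 72, 0], [1, -81, 0, 72, 0], [1, -81, 0, 72, 0], [1, -81, 0, 72, 0]]}}

```text
clock: 18.55
position: [594.9, 110.4, 17.2]
ee_rot: [-0.086, 0.996, 0.0, 0.002]
contact_force: [-0.6, 0.8, 6.3]
gripper_width: 12.4
grasp_force: 58.4
```

Request:
{"api": "drive_tool", "payload": {"targets": [[1, 1, 0, -12, 0], [1, 2, 0, -23, 0], [1, 5, 0, -35, 0], [1, 9, 0, -46, 0], [1, 9, 0, -46, 0]]}}

```text
clock: 19.05
position: [584.3, 108.4, 62.9]
ee_rot: [-0.086, 0.996, 0.0, 0.0]
contact_force: [1.7, 1.4, -2.9]
gripper_width: 12.4
grasp_force: 62.2
```

```bash
python3 st.py
```

```text
th 0.39962417098394415 r 118.07161316413631 rad F 0.6002122355270965 tan F -3.4484181684973727 [ 0.3736775  -0.63911476 -0.06469813] 12.366071341817047
```

The radial force is now near zero and r is steady at 118. I'll continue.

Request:
{"api": "drive_tool", "payload": {"targets": [[1, 5, 0, -10, 0], [1, 11, 0, -20, 0], [1, 18, 0, -30, 0], [1, 26, 0, -38, 0], [1, 35, 0, -46, 0], [1, 45, 0, -53, 0], [1, 45, 0, -53, 0]]}}

```text
clock: 19.75
position: [536.5, 99.7, 114.1]
ee_rot: [-0.085, 0.996, -0.0, -0.003]
contact_force: [-3.9, 2.1, -7.3]
gripper_width: 12.5
grasp_force: 68.8
```

```bash
python3 st.py
```

```text
th 1.0161477843077056 r 114.27483692500174 rad F -7.991354271691634 tan F -0.922989905905033 [ 0.72858478  1.12470737 -0.25704528] 12.549063143348507
```

Request:
{"api": "drive_tool", "payload": {"targets": [[1, 11, 0, -3, 0], [1, 22, 0, -7, 0], [1, 33, 0, -11, 0], [1, 44, 0, -13, 0], [1, 44, 0, -13, 0]]}}

```text
clock: 20.25
position: [497.5, 93.1, 129.5]
ee_rot: [-0.086, 0.996, 0.0, 0.002]
contact_force: [-0.2, 0.1, 0.3]
gripper_width: -0.0
grasp_force: 0.0
```

```bash
python3 st.py
```

```text
th 1.3895889184723271 r 114.36908079557789 rad F 0.21646119956349535 tan F 0.2573236083235612 [ 0.00882791 -0.03762417 -0.04961813] -0.04434428667228474
```

It slipped late again, probably because the pads' lower part wedges on the thicker collar as the prop gets steep. I'll grip the tip nearer the finger ends so the collar stays out of the pads.

Run:
```python
from h import *
p=np.load('p.npy')
print(to_tool(W(p,[88,40,25])[0],p[2]))
```

```text
[array([-9.690e+01,  1.000e-01,  1.049e+02]), np.float64(-0.18)]
```

Request:
{"api": "drive_tool", "payload": {"targets": [[0, -5, 0, -10, 0], [0, -50, 0, 0, 0], [0, -97, 0, 10, 0], [0, -97, 0, 55, 0], [0, -97, 0, 90, 0], [0, -97, 0, 103, 0], [0, -97, 0, 103, 0], [0, -97, 0, 103, 0], [0.6, -97, 0, 103, 0], [1, -97, 0, 103, 0], [1, -97, 0, 103, 0], [1, -97, 0, 103, 0]]}}

```text
clock: 21.45
position: [594.0, 110.3, 26.5]
ee_rot: [-0.086, 0.996, 0.0, 0.002]
contact_force: [-0.9, -0.2, 6.2]
gripper_width: 12.2
grasp_force: 58.5
```

Request:
{"api": "drive_tool", "payload": {"targets": [[1, 1, 0, -12, 0], [1, 2, 0, -23, 0], [1, 5, 0, -35, 0], [1, 9, 0, -46, 0], [1, 14, 0, -56, 0], [1, 20, 0, -66, 0], [1, 28, 0, -75, 0], [1, 35, 0, -84, 0], [1, 35, 0, -84, 0]]}}

```text
clock: 22.35
position: [549.9, 102.2, 105.4]
ee_rot: [-0.084, 0.996, -0.001, -0.008]
contact_force: [-7.5, 4.1, -10.3]
gripper_width: 11.2
grasp_force: 58.3
```

```bash
sed -i 's/0,0,18/0,0,9/' st.py; python3 st.py
```

```text
th 0.8222142114873477 r 108.37765223756621 rad F -12.134178719920452 tan F -2.1161529128921392 [ 1.02479425  2.25077173 -0.30427143] 11.174702343165986
```

Request:
{"api": "drive_tool", "payload": {"targets": [[1, 4, 0, 4, 0], [1, 6, 0, 5, 0]]}}

```text
clock: 22.55
position: [551.4, 102.6, 103.4]
ee_rot: [-0.085, 0.996, -0.0, -0.0]
contact_force: [-0.8, 1.9, -2.2]
gripper_width: 11.0
grasp_force: 58.7
```

```bash
python3 st.py
```

```text
th 0.7984755659291344 r 108.02849148267498 rad F -1.8678313012222545 tan F -1.204341387565339 [ 0.47513139 -0.02404398 -0.39412374] 11.049342339851423
```

Request:
{"api": "drive_tool", "payload": {"targets": [[1, 5, 0, -3, 0], [1, 10, 0, -6, 0], [1, 10, 0, -6, 0]]}}

```text
clock: 22.85
position: [543.0, 100.8, 111.0]
ee_rot: [-0.087, 0.996, -0.0, 0.001]
contact_force: [1.4, 0.2, 0.7]
gripper_width: 0.1
grasp_force: 0.0
```

```bash
python3 st.py
```

```text
th 0.9046847627270765 r 108.07431277324967 rad F 1.449881342708247 tan F -0.6509968164075945 [ 0.03903326 -0.09463778 -0.04755808] 0.07526694645201952
```

Gripping keeps squirting the prop out. New approach: push with nearly closed fingers against the tip's outer end. Friction lifts it at first, then the horizontal push does the work and the tip rides on the finger face.

Run:
```python
from h import *
p=np.load('p.npy')
print(to_tool(W(p,[116,40,16])[0],p[2]))
im=arm.get_image('wrist'); C=cam('wrist')
u=proj('wrist',W(p,[[-30,40,35],[10,40,35],[40,40,35],[70,40,35],[80,40,35],[90,40,35]]),C); 
print([(a.round().tolist(), im[int(a[1]),int(a[0])].tolist() if 0<=a[1]<420 else None) for a in u])
```

```text
[array([-79. ,   0.4,  95.2]), np.float64(-0.17)]
[([276.0, 117.0], [84, 81, 77]), ([276.0, 180.0], [95, 90, 87]), ([276.0, 223.0], [106, 102, 98]), ([276.0, 264.0], [31, 31, 29]), ([276.0, 277.0], [28, 28, 25]), ([277.0, 289.0], [42, 43, 41])]
```

Request:
{"api": "drive_tool", "payload": {"targets": [[0.8, -40, 0, 0, 0], [0.8, -79, 0, 10, 0], [0.8, -79, 0, 55, 0], [0.8, -79, 0, 85, 0], [0.8, -79, 0, 94, 0], [0.8, -79, 0, 94, 0], [0.8, -75, 0, 94, 0], [0.8, -71, 0, 94, 0], [0.8, -67, 0, 94, 0], [0.8, -65, 0, 94, 0], [0.8, -65, 0, 94, 0]]}}

```text
clock: 24.0
position: [609.9, 113.3, 17.6]
ee_rot: [-0.086, 0.996, 0.001, 0.005]
contact_force: [5.3, 0.9, 0.2]
gripper_width: 8.4
grasp_force: 2.5
```

Request:
{"api": "drive_tool", "payload": {"targets": [[0.8, 3, 0, 0, 0], [0.8, 5, 0, -5, 0], [0.8, 6, 0, -12, 0], [0.8, 8, 0, -24, 0], [0.8, 8, 0, -24, 0]]}}

```text
clock: 24.5
position: [606.5, 113.0, 44.8]
ee_rot: [-0.087, 0.996, 0.002, 0.01]
contact_force: [11.5, -0.9, 0.3]
gripper_width: 8.8
grasp_force: 6.3
```

```bash
sed -i 's/0,0,9/0,0,18/' st.py; python3 st.py
```

```text
th 0.20861291120051384 r 134.33884253655046 rad F 11.008319796705226 tan F -2.0602378206749017 [-0.30034716 -3.13040022  0.02599948] 8.80094205050114
```

Request:
{"api": "drive_tool", "payload": {"targets": [[0.8, 2, 0, -8, 0], [0.8, 4, 0, -16, 0], [0.8, 7, 0, -24, 0], [0.8, 7, 0, -24, 0]]}}

```text
clock: 24.9
position: [598.5, 111.3, 68.6]
ee_rot: [-0.087, 0.996, 0.001, 0.009]
contact_force: [10.5, -0.7, 3.9]
gripper_width: 8.6
grasp_force: 5.4
```

```bash
python3 st.py
```

```text
th 0.3965085667935628 r 133.63046852570594 rad F 10.891101274304587 tan F -0.37337997233521936 [-3.09262449e-01 -2.62910452e+00 -6.21295143e-04] 8.59412277049976
```

The push works: the prop rises with the finger. I'll continue along the arc.

Request:
{"api": "drive_tool", "payload": {"targets": [[0.8, 5, 0, -11, 0], [0.8, 12, 0, -21, 0], [0.8, 19, 0, -31, 0], [0.8, 28, 0, -40, 0], [0.8, 37, 0, -48, 0], [0.8, 47, 0, -55, 0], [0.8, 47, 0, -55, 0]]}}

```text
clock: 25.6
position: [545.7, 101.7, 120.9]
ee_rot: [-0.086, 0.996, 0.001, 0.002]
contact_force: [3.0, -1.1, 1.3]
gripper_width: 8.1
grasp_force: 1.3
```

```bash
python3 st.py
```

```text
th 0.9805313201521648 r 125.07436601822606 rad F 2.636925064959735 tan F -1.5385048994285075 [-0.10579686 -0.49221884 -0.00352082] 8.102628982040118
```

Request:
{"api": "drive_tool", "payload": {"targets": [[0.8, 11, 0, -6, 0], [0.8, 23, 0, -10, 0], [0.8, 35, 0, -14, 0], [0.8, 47, 0, -16, 0], [0.8, 59, 0, -17, 0], [0.8, 69, 0, -17, 0], [0.8, 79, 0, -17, 0], [0.8, 88, 0, -16, 0], [0.8, 96, 0, -15, 0], [0.8, 96, 0, -15, 0]]}}

```text
clock: 26.6
position: [465.5, 89.0, 137.8]
ee_rot: [-0.09, 0.996, 0.003, 0.018]
contact_force: [35.5, -10.7, -14.9]
gripper_width: 8.7
grasp_force: 16.5
```

```bash
python3 st.py
```

```text
th 1.6663855705964126 r 121.38973393595832 rad F -18.01463124890235 tan F -31.464416240246223 [ -2.81410838 -10.19662525   0.1569215 ] 8.69240482923104
```

The 35 N reaction means the prop is at its stop. I'll back off and rise clear.

Request:
{"api": "drive_tool", "payload": {"targets": [[0.8, -8, 0, 0, 0], [0.8, -20, 0, 0, 0], [0.8, -35, 0, 0, 0], [0.8, -50, 0, 0, 0], [0.8, -50, 0, -30, 0], [0.8, -50, 0, -80, 0], [0.8, -50, 0, -80, 0], [0.8, -50, 0, -80, 0]]}}

```text
clock: 27.4
position: [500.0, 94.0, 214.1]
ee_rot: [-0.086, 0.996, 0.001, 0.001]
contact_force: [0.1, 0.3, 0.4]
gripper_width: 8.5
grasp_force: 0.0
```

Run:
```python
from h import *
p=np.load('p.npy'); C=cam('wrist'); im=arm.get_image('wrist'); cv2.imwrite('pics/w8.png',im)
# is the prop on the floor? sample colours across where it lay, and where it stands
for nm,th in(('lying',0),('up',1.82)):
    L=[W(p,[-30+r*np.cos(th),40,35+r*np.sin(th)])[0] for r in(40,60,80,115)]
    print(nm,[(a.round().tolist(),im[int(a[1]),int(a[0])].tolist() if 0<=a[1]<420 and 0<=a[0]<560 else None) for a in proj('wrist',L,C)])
im=arm.get_image('side'); C=cam('side')
for nm,th in(('lying',0),('up',1.82)):
    L=[W(p,[-30+r*np.cos(th),40,35+r*np.sin(th)])[0] for r in(40,60,80,117)]
    print(nm,[(a.round().tolist(),im[int(a[1]),int(a[0])].tolist()) for a in proj('side',L,C)])
print(to_tool(W(p,S(1.92))[0]-[0,0,19],p[2]))
```

```text
lying [([275.0, 205.0], [158, 154, 149]), ([276.0, 224.0], [158, 155, 149]), ([276.0, 243.0], [157, 154, 148]), ([276.0, 274.0], [156, 152, 149])]
up [([275.0, 159.0], [73, 73, 67]), ([275.0, 156.0], [30, 31, 29]), ([275.0, 152.0], [42, 43, 40]), ([274.0, 144.0], [47, 48, 46])]
lying [([260.0, 197.0], [186, 176, 177]), ([264.0, 195.0], [184, 174, 174]), ([268.0, 192.0], [184, 174, 174]), ([275.0, 187.0], [84, 79, 79])]
up [([249.0, 193.0], [53, 48, 50]), ([248.0, 189.0], [54, 49, 50]), ([247.0, 184.0], [21, 21, 21]), ([244.0, 175.0], [41, 39, 35])]
[array([  -8.8, -235.8,  -73.8]), np.float64(-0.28)]
```

The pixel check shows the prop standing at its stop and the tray floor clear where it used to lie. Next is the shield bar.

Request:
{"api": "drive_tool", "payload": {"targets": [[0, 0, 0, -50, 0], [0, 0, -10, -100, 0], [0, 0, -30, -145, 0], [0, -4, -80, -145, 0], [0, -9, -130, -145, 0], [0, -9, -180, -145, 0], [0, -9, -228, -145, 0], [0, -9, -235, -145, 0], [0, -9, -235, -145, 0]]}}

```text
clock: 28.4
position: [548.8, -137.6, 356.0]
ee_rot: [-0.084, 0.996, 0.0, -0.002]
contact_force: [-0.6, 0.5, -0.2]
gripper_width: 42.7
grasp_force: 0.0
```

Run:
```python
from h import *
p=np.load('p.npy'); C=cam('wrist'); im=arm.get_image('wrist'); cv2.imwrite('pics/w9.png',im)
print(to_tool(W(p,S(1.92))[0]-[0,0,19],p[2]))
B=W(p,[[50,*S(1.92)[1:]],[30,*S(1.92)[1:]],[10,*S(1.92)[1:]]])
for a in proj('wrist',B,C):
    r=int(a[1]); g=cv2.cvtColor(im,cv2.COLOR_BGR2GRAY)[r,220:340]; print(a.round(1),g[::3].tolist())
```

```text
[array([ 0.6, -0.8, 70.7]), np.float64(-0.33)]
[277.2 304.8] [27, 35, 48, 95, 94, 94, 94, 93, 94, 95, 93, 82, 81, 82, 83, 83, 84, 116, 159, 187, 202, 199, 171, 78, 78, 90, 113, 136, 170, 193, 192, 193, 192, 193, 192, 195, 60, 26, 27, 28]
[276.9 276.5] [27, 26, 26, 40, 94, 94, 84, 84, 85, 86, 87, 86, 84, 85, 84, 84, 94, 146, 192, 215, 228, 219, 183, 83, 214, 238, 238, 218, 185, 189, 189, 189, 190, 190, 191, 53, 27, 28, 29, 29]
[276.6 246.8] [102, 102, 100, 98, 96, 96, 94, 94, 94, 95, 95, 95, 96, 97, 97, 97, 100, 156, 197, 216, 232, 219, 180, 94, 215, 238, 238, 213, 193, 190, 188, 188, 179, 180, 190, 192, 193, 193, 192, 196]
```

The bar centre is at column ~278 and the prediction was 277, so it's aligned. I'll descend and grip.

Request:
{"api": "drive_tool", "payload": {"targets": [[0, 0, 0, 30, 0], [0, 0, 0, 55, 0], [0, 0, 0, 70, 0], [0, 0, 0, 70, 0], [0.5, 0, 0, 70, 0], [1, 0, 0, 70, 0], [1, 0, 0, 70, 0], [1, 0, 0, 70, 0], [1, 0, 0, 70, 0]]}}

```text
clock: 29.35
position: [550.1, -136.6, 289.6]
ee_rot: [-0.086, 0.996, -0.001, 0.002]
contact_force: [0.5, -1.4, 2.7]
gripper_width: 10.2
grasp_force: 58.6
```

Run:
```python
from h import *
p=np.load('p.npy'); s=arm.read_state(); d=s['position']-W(p,[0,-110,70])[0]; y=d[:2]@[-np.sin(p[2]),np.cos(p[2])]; print(y,d[2]+19,np.hypot(y,d[2]+19),s['position'])
for th in np.arange(1.92,.4,-.07): print(round(th,2),np.round([250*(np.cos(th)-np.cos(1.92)),-250*(np.sin(th)-np.sin(1.92))]).tolist())
```

```text
-85.13228540091161 238.61637087228092 253.34813689040658 [ 550.05997413 -136.63072788  289.61637087]
1.92 [0.0, -0.0]
1.85 [17.0, -5.0]
1.78 [34.0, -10.0]
1.71 [51.0, -13.0]
1.64 [68.0, -14.0]
1.57 [86.0, -15.0]
1.5 [103.0, -14.0]
1.43 [121.0, -13.0]
1.36 [138.0, -10.0]
1.29 [155.0, -5.0]
1.22 [171.0, 0.0]
1.15 [188.0, 7.0]
1.08 [203.0, 14.0]
1.01 [219.0, 23.0]
0.94 [233.0, 33.0]
0.87 [247.0, 44.0]
0.8 [260.0, 56.0]
0.73 [272.0, 68.0]
0.66 [283.0, 82.0]
0.59 [293.0, 96.0]
0.52 [302.0, 111.0]
0.45 [311.0, 126.0]
```

Request:
{"api": "drive_tool", "payload": {"targets": [[1, 0, 17, -5, 0], [1, 0, 34, -10, 0], [1, 0, 51, -13, 0], [1, 0, 68, -14, 0], [1, 0, 86, -15, 0], [1, 0, 103, -14, 0], [1, 0, 121, -13, 0], [1, 0, 138, -10, 0], [1, 0, 155, -5, 0], [1, 0, 171, 0, 0], [1, 0, 171, 0, 0]]}}

```text
clock: 30.45
position: [519.0, 33.3, 288.9]
ee_rot: [-0.087, 0.996, -0.0, -0.001]
contact_force: [-3.1, 0.5, 5.0]
gripper_width: 9.6
grasp_force: 61.0
```

Request:
{"api": "drive_tool", "payload": {"targets": [[1, 0, 9, 3, 0], [1, 0, 17, 7, 0], [1, 0, 25, 10, 0], [1, 0, 32, 14, 0], [1, 0, 40, 19, 0], [1, 0, 48, 23, 0], [1, 0, 62, 33, 0], [1, 0, 76, 44, 0], [1, 0, 89, 56, 0], [1, 0, 89, 56, 0]]}}

```text
clock: 31.45
position: [503.1, 121.7, 229.4]
ee_rot: [-0.086, 0.996, 0.0, -0.002]
contact_force: [-3.9, 0.4, 0.0]
gripper_width: 10.1
grasp_force: 62.9
```

```bash
cat > ss.py <<'E'
from h import *
p=np.load('p.npy'); s=arm.read_state(); d=s['position']-W(p,[0,-110,70])[0]; y=d[:2]@[-np.sin(p[2]),np.cos(p[2])]; z=d[2]+19
print('th',np.arctan2(z,y),'r',np.hypot(y,z),s['contact_force'],s['wrist_torque'],s['gripper_width'])
E
python3 ss.py
```

```text
th 0.788176054348423 r 251.5594847639775 [-3.88506992e+00  3.67181356e-01  2.04323276e-03] [0.39972133 1.10509833 0.15609857] 10.071421072414173
```

Request:
{"api": "drive_tool", "payload": {"targets": [[1, 0, 6, 6, 0], [1, 0, 12, 12, 0], [1, 0, 18, 19, 0], [1, 0, 23, 26, 0], [1, 0, 29, 34, 0], [1, 0, 29, 34, 0]]}}

```text
clock: 32.05
position: [498.2, 148.4, 196.1]
ee_rot: [-0.086, 0.996, -0.001, -0.002]
contact_force: [-5.4, -0.8, -1.6]
gripper_width: 9.9
grasp_force: 63.8
```

```bash
python3 ss.py
```

```text
th 0.6167583276444953 r 250.83081641661443 [-5.41559127 -0.77995096 -1.57484935] [-0.58202241  1.39736718  0.09771582] 9.933572918716386
```

Request:
{"api": "drive_tool", "payload": {"targets": [[1, 0, 2, 3, 0], [1, 0, 4, 6, 0], [1, 0, 4, 6, 0]]}}

```text
clock: 32.35
position: [497.6, 151.9, 190.8]
ee_rot: [-0.085, 0.996, -0.001, -0.002]
contact_force: [-6.1, -0.5, -0.4]
gripper_width: 9.6
grasp_force: 63.9
```

```bash
python3 ss.py
```

```text
th 0.5913569739039081 r 250.74455805822788 [-6.13316852 -0.52294068 -0.40365518] [-0.52027596  1.55631936  0.15638175] 9.611427544960485
```

Request:
{"api": "drive_tool", "payload": {"targets": [[1, 0, 1, 2, 0], [1, 0, 3, 4, 0], [1, 0, 4, 6, 0], [1, 0, 5, 8, 0], [1, 0, 5, 8, 0]]}}

```text
clock: 32.85
position: [496.7, 157.4, 182.8]
ee_rot: [-0.085, 0.996, 0.0, -0.002]
contact_force: [-6.4, 1.0, -1.2]
gripper_width: 9.9
grasp_force: 62.9
```

```bash
python3 ss.py
```

```text
th 0.5525441617216054 r 251.0988991226167 [-6.44387618  1.04100824 -1.17930887] [0.27080248 1.74501176 0.10814626] 9.872400050901998
```

Request:
{"api": "drive_tool", "payload": {"targets": [[1, 0, 1, 2, 0], [1, 0, 2, 4, 0], [1, 0, 3, 5, 0], [1, 0, 3, 5, 0]]}}

```text
clock: 33.25
position: [496.6, 158.4, 181.1]
ee_rot: [-0.086, 0.996, -0.002, -0.001]
contact_force: [-10.9, -5.6, 14.5]
gripper_width: 9.6
grasp_force: 64.4
```

```bash
python3 ss.py
```

```text
th 0.5449016572014749 r 251.04162653216096 [-10.91442032  -5.55259422  14.49658553] [-1.74524122  2.84619791  0.10115369] 9.64301719122781
```

The upward force rose to 14.5 N at 0.545 rad, so the shield is on the tip. I'll relieve the press, open and rise.

Request:
{"api": "drive_tool", "payload": {"targets": [[1, 0, -2, -3, 0], [1, 0, -2, -4, 0], [1, 0, -2, -4, 0]]}}

```text
clock: 33.55
position: [496.6, 157.8, 182.3]
ee_rot: [-0.085, 0.996, -0.0, -0.002]
contact_force: [-5.9, 0.5, 0.9]
gripper_width: 9.6
grasp_force: 63.0
```

```bash
python3 ss.py
```

```text
th 0.5500138271987448 r 251.11789692147036 [-5.91643595  0.48490181  0.85495043] [-0.27683007  1.70635621  0.08138309] 9.596117801255971
```

Request:
{"api": "drive_tool", "payload": {"targets": [[0.7, 0, 0, 0, 0], [0.5, 0, 0, 0, 0], [0.3, 0, 0, 0, 0], [0.3, 0, 0, 0, 0], [0.3, 0, 0, -8, 0], [0.3, 0, 0, -25, 0], [0.3, 0, 0, -60, 0], [0.3, 0, 0, -100, 0], [0.3, 0, 0, -100, 0], [0.3, 0, 0, -100, 0]]}}

```text
clock: 34.55
position: [498.5, 158.6, 284.9]
ee_rot: [-0.086, 0.996, 0.001, 0.002]
contact_force: [1.1, -0.0, -1.6]
gripper_width: 30.0
grasp_force: 0.0
```

Run:
```python
from h import *
p=np.load('p.npy'); C=cam('wrist'); im=arm.get_image('wrist'); cv2.imwrite('pics/w10.png',im); g=cv2.cvtColor(im,cv2.COLOR_BGR2GRAY)
for th in(.54,0):
    a=proj('wrist',W(p,[[45,*S(th)[1:]]]),C)[0]; r=int(a[1]); print(th,a.round(1)); 
    if 0<=r<420: print(g[r,180:340:4].tolist())
b=proj('wrist',W(p,[[70,*S(.54)[1:]],[-70,*S(.54)[1:]]]),C); print(b)
im=arm.get_image('side'); C=cam('side')
L=[W(p,[-30+r*np.cos(1.82),40,35+r*np.sin(1.82)])[0] for r in(40,60,80)]
print([im[int(a[1]),int(a[0])].tolist() for a in proj('side',L,C)])
for th in(.54,0): print('side bar',th,[im[int(a[1]),int(a[0])].tolist() for a in proj('side',W(p,[[x,*S(th)[1:]] for x in(-50,-25,0,25,50)]),C)])
```

```text
0.54 [276.  269.3]
[200, 200, 200, 200, 200, 200, 204, 45, 35, 35, 75, 88, 89, 87, 26, 24, 94, 130, 129, 129, 132, 94, 96, 160, 201, 213, 157, 100, 100, 130, 79, 83, 90, 25, 25, 47, 90, 89, 91, 36]
0 [308.2 218.2]
[197, 197, 197, 197, 197, 197, 197, 197, 197, 191, 189, 191, 203, 211, 130, 118, 118, 117, 137, 137, 137, 137, 106, 169, 209, 214, 150, 68, 103, 129, 82, 84, 87, 88, 89, 87, 87, 85, 84, 82]
[[276.22242257 299.43677089]
 [274.91861626 107.4697785 ]]
[[217, 208, 206], [218, 208, 206], [210, 202, 200]]
side bar 0.54 [[155, 149, 142], [198, 190, 181], [225, 217, 204], [211, 204, 191], [236, 229, 215]]
side bar 0 [[61, 88, 138], [222, 219, 227], [220, 220, 227], [218, 218, 224], [214, 210, 214]]
```

The bar sits where 0.54 rad predicts with the gripper clear, so the shield is resting on the prop.

```bash
python3 -c "
from bench import arm; print(arm.job_done())"
```

```text
the job is handed in; nothing more can be done
None
```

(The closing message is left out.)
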